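Set the round bench timer in the dental lab

TASK

The plaster cast is setting: set the round bench timer by turning its knob clockwise until the white pointer line is lined up with the raised white mark on the timer's top. The timer is light and its knob is stiff, so press down on the knob while you turn and keep the timer from spinning or sliding on the counter. Leave the square timer alone, and let go of the knob when it is set.

Things in the scene. Friction and masses are not known exactly. Their poses are not given: they have to be found in the camera images.
- round_timer_knob (a joint): Knob angle of the round timer, rad, growing clockwise seen from above: stops at 0 and 2.6, 1.571 = pointer exactly at the raised mark; less at the start. Pointer yaw = yaw of the mark's x axis + 1.571 - value. Stiff (0.2 N m), stays where left. Unpressed, the whole loose timer (0.23 to 0.42 kg) spins with the knob; pressed down with 8 N or more it stands still (12 N is good).
- round_timer_knob_grip (a point): Point on the knob's axis, 77 mm above the counter; x along the grip bar to its pointer end (white line on top), z up. Knob: flat grey disc 72 mm across, upper face 58 mm above the counter, with an upright black bar 60 long, 14 wide, 32 high (top at 90 mm) turning as one. Pinch the bar across its width from above, this point 13 mm below its top; fingertips may press on the disc.
- round_timer_mark (a point): Top of the raised white mark (12 x 6 mm) on the upper rim of the round timer, a grey puck 116 mm across, 50 mm high, on rubber feet. 47 mm from the knob's axis, 54 mm above the counter. Part of the housing, does not turn with the knob; x points outward from the axis through the mark, z up. Must stay where it is.
- square_timer: The other timer, not to be touched: square grey housing 110 x 110 mm, 50 mm high, with the same knob (top 90 mm above the counter) and the same white mark. Origin: centre of its underside, x towards its mark. Stands on the other side, 0.2 m or more from the round one.

How it is judged (in metres and radians):
At the end, for the whole second after the job is handed in: The round timer's knob points at the raised mark to within 0.2 rad (11 degrees; joint value 1.371 to 1.771) and stays there, the timer stands flat, and its mark is within 15 mm of where it was at the start (value of joint round_timer_knob between 1.371 and 1.771 rad and distance of round_timer_mark from where it was at the start of the episode below 0.015 m and angle between round_timer_mark's own z axis and vertical below 0.1 rad); the robot touches nothing.
It fails at once if the round timer spins or slides on the counter: its mark is more than 15 mm from where it started (distance of round_timer_mark from where it was at the start of the episode above 0.015 m).
It fails at once if the square timer is pushed (more than 3 N from the fingers or arm) or moved by more than 10 mm (contact force between square_timer and the fingers above 3 N or contact force between square_timer and the arm above 3 N or distance of square_timer from where it was at the start of the episode above 0.01 m).
It also fails if it takes over 32 s, if anything falls off the work surface, if the arm or the gripper's body presses on something with over 40 N, if the wrist force passes 120 N, or if a joint passes its speed limit or range.

ROBOT

A 6-joint arm with a two-finger parallel gripper is mounted at the origin on the work surface. World frame = base frame: x ahead of the robot, y to its left, z up, the work surface at z = 0. Lengths are in m, angles in degrees, forces in N, time in s.
With the tool pointing down it reaches from about 0.4 to 0.825 m from the base axis. Payload 7 kg.
Tool frame: the origin (TCP) lies on the front face of the gripper's body, between the roots of the fingers; the fingertips stand 66 mm ahead of it and the grasp point (between the pads) lies 47 mm ahead of it (ctrl.grasp_offset is the z of the grasp point in the tool frame, in m); z points along the fingers, y is the direction in which the jaws open and shut (so a half turn about z gives the same grasp; the last joint's range is limited). The gripper opens to 88 mm and grips with 3 to 60 N. Pads are 19 mm wide; open, the fingers measure 130 mm over their backs; the gripper's body (78 mm by 193 mm) begins 47 mm behind the grasp point.
Start: joints at [81.71, 20.546, 0.682, 0, -70.136, -16.507], TCP at [0.283, 0.613, 0.292] pointing down, gripper open.
Joint ranges: [-176.03, 176.03], [-82.01, 121.73], [-58.28, 71.71], [-173.87, 95.51], [-174.79, -0.11], [-173.66, 173.66]. Speed limits (degrees/s): [136.94, 136.94, 172.46, 180, 180, 180].

INTERFACE

Orientations are given as [roll, pitch, yaw] about the fixed x, y, z axes, in that order (R = Rz(yaw) Ry(pitch) Rx(roll)).
In Python, from plant import ctrl gives the robot as it stands.
- The arm moves only by the shell command python3 -m creep 'ROWS'. ROWS is JSON, a list of rows, each a list of 7 numbers: the turn, a rotation vector about the tool's x, y, z in rad, then the shift along the tool's x, y, z in m, then the opening, from 0 (shut) to 1 (fully open). In form: [[wx, wy, wz, dx, dy, dz, grip], ...]. A call has 1 to 12 rows; each row is the pose to reach, as a shift and turn from the pose commanded when the call began, along the tool's axes at that moment; what a row does not reach only later rows make up. A row lasts 1/12 s, in which the tool goes at most 41.7 mm and 7.16 degrees, less where a joint would pass 70% of its speed; a pose out of reach is approached as far as the arm can. A call with a gripper value outside its range is refused whole. The fingers move at their own pace and stop on an object; the grip force is fixed at half the most. Time passes only in rows, so rows that repeat a pose let the fingers close. It gives the time, the measured TCP pose, the force and the opening at its end, in the units of the state.
- ctrl.get_obs(): the state, without advancing time (a new reading comes with each control period).
- ctrl.snapshot(name): name is "side" or "top" or "wrist"; returns the picture (400x640x3 uint8, blue, green, red); there is no depth.
- ctrl.camera_model(name): a dict with "K" (3x3 intrinsics, pixels), "rvec" (rotation vector, rad) and "tvec" (3), from world to camera coordinates, as OpenCV has them. Camera axes: x right, y down, z forward; pixel columns grow to the right and rows downward; lengths in m; the calibration is good to about 2 mm. A picture is of the moment at which its call begins: read the wrist's pose just before it. camera_model takes no time and is no camera call; for the wrist camera it gives the pose at the moment of the call.
- ctrl.close_job(): hands the job in, once; it reports no verdict.
The state is a dict: "clock": time; "joint_pos": joint angles; "qvel": joint speeds; "tau": joint torques, N m; "tool_pos": TCP position; "orientation": TCP orientation; "force": force on the tool from outside, world axes, zero at the start; "moment": the same for the moment, N m; "opening": finger opening in m.
Only numpy, scipy, OpenCV 4.12 (cv2) and the standard library are available. Lean on these libraries where they do the work, as an engineer would, in place of code of your own. Each camera call takes 0.05 s, during which the arm holds its last target.

## Working session

There is one attempt and no reset: what is moved stays moved. The work goes in short steps, Python scripts to look and compute and a shell command to move; the robot and the scene stay as the last step left them, time stands still between calls to the robot, and variables do not carry over. Pictures are saved under pics/ and viewed, and the job is handed in when it is done.

```bash
ls; mkdir -p pics; python3 - <<'E'
from plant import ctrl
import cv2
o=ctrl.get_obs();print(o)
for n in("top","side","wrist"):
    cv2.imwrite(f"pics/{n}0.png",ctrl.snapshot(n))
    print(n,ctrl.camera_model(n))
E
```

```text
pics
{'clock': 0.0, 'joint_pos': array([ 8.17093949e+01,  2.05901763e+01,  6.31830290e-01, -2.06966321e-02,
       -7.01371982e+01, -1.65088501e+01]), 'qvel': array([-0.0140626 , -0.01593137,  0.09343978, -0.08534839,  0.10312771,
        0.02323479]), 'tau': array([ 1.38869789e-03, -5.82719314e+01,  2.93048644e+01,  6.99741885e+00,
        6.85591658e-03, -1.58814692e-04]), 'tool_pos': array([0.28295278, 0.61238305, 0.29122025]), 'orientation': array([ 1.79902865e+02, -8.49884895e-03, -2.48064963e+01]), 'force': array([-0.52461409, -0.02414581, -0.63707178]), 'moment': array([-0.01344   , -0.02579901, -0.03744414]), 'opening': 0.08735885361591453}
top {'K': array([[363.72192773,   0.        , 311.64430637],
       [  0.        , 363.72192773, 199.51703846],
       [  0.        ,   0.        ,   1.        ]]), 'rvec': array([ 2.14069256, -2.11005673,  0.23255259]), 'tvec': array([-0.02238704,  0.55929813,  0.66510763])}
side {'K': array([[498.35442306,   0.        , 327.82199846],
       [  0.        , 498.35442306, 199.72056423],
       [  0.        ,   0.        ,   1.        ]]), 'rvec': array([ 2.34762906, -0.57044992,  0.20086385]), 'tvec': array([-0.50509935,  0.25687762,  0.92715326])}
wrist {'K': array([[352.91129788,   0.        , 322.66003903],
       [  0.        , 352.91129788, 201.65023858],
       [  0.        ,   0.        ,   1.        ]]), 'rvec': array([-1.60122251,  2.50686411,  0.3388961 ]), 'tvec': array([ 0.67394479, -0.0347531 ,  0.3909334 ])}
```

View pics/top0.png

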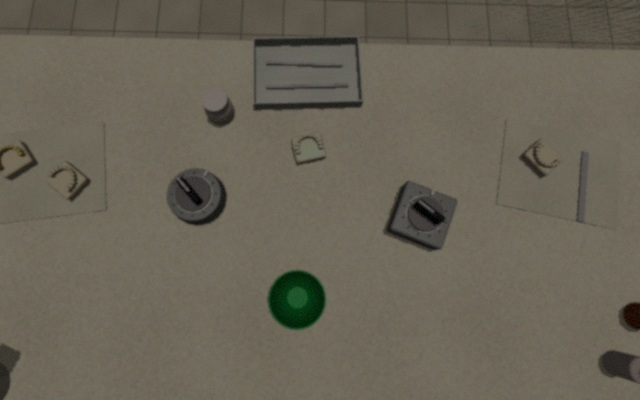

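View pics/side0.png

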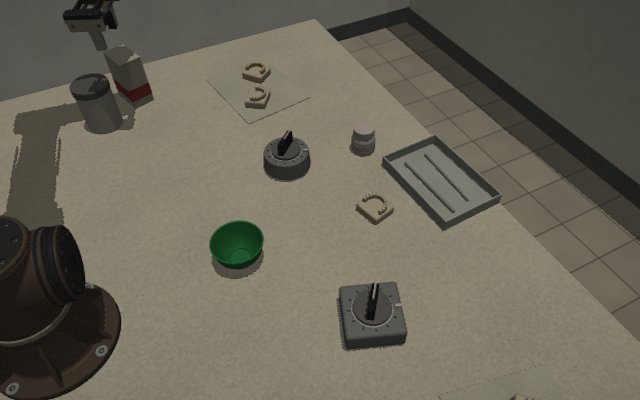

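View pics/wrist0.png

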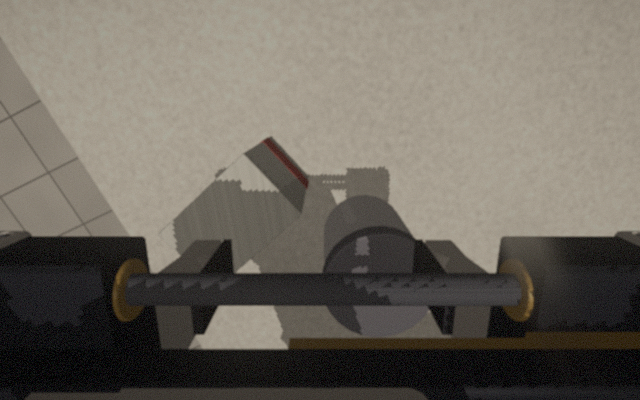

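The round timer is at about (195,195) in the top view, with its bar pointing up-left. Its mark is near (207,173). The square timer is at (425,214). I'll enlarge both.

```bash
python3 - <<'E'
import cv2,numpy as np
a=cv2.imread("pics/top0.png")[160:230,160:230]
b=cv2.imread("pics/side0.png")[120:190,250:320]
o=np.hstack([cv2.resize(cv2.convertScaleAbs(i,alpha=1.5),(400,400),interpolation=cv2.INTER_CUBIC) for i in(a,b)])
cv2.imwrite("pics/z0.png",o)
E
```

```text
(no output)
```

View pics/z0.png

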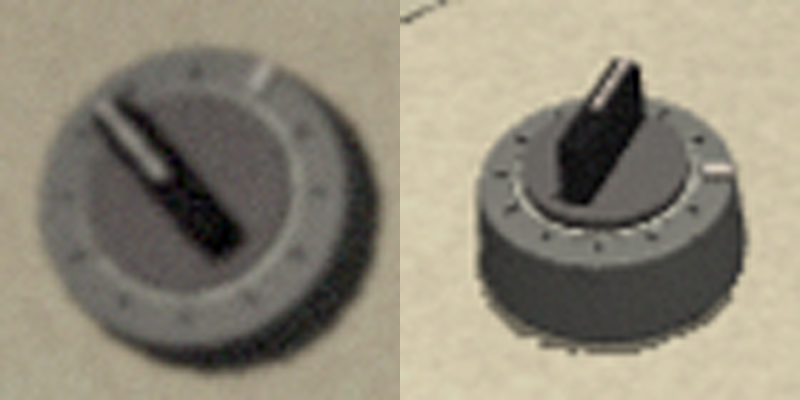

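```bash
cat > h.py <<'E'
from plant import ctrl
import numpy as np,cv2
def ray(cm,uv,z):
    R=cv2.Rodrigues(cm["rvec"])[0];c=-R.T@cm["tvec"]
    d=R.T@np.linalg.solve(cm["K"],[uv[0],uv[1],1.]);return (c+d*(z-c[2])/d[2])
def crop(uv,o,s=400/70): return ((uv[0]+.5)/s-.5+o[0],(uv[1]+.5)/s-.5+o[1])
def ang(v): return np.degrees(np.arctan2(v[1],v[0]))
E
python3 - <<'E'
from h import *
t=ctrl.camera_model("top");s=ctrl.camera_model("side")
T=lambda p,z:ray(t,crop(p,(160,160)),z)
S=lambda p,z:ray(s,crop((p[0]-400,p[1]),(250,120)),z)
c=T((195,197),.05);d=T((190,193),.058);print("c",c,d)
for F,m,l in((T,(262,76),((102,105),(163,175))),(S,(718,169),((628,63),(600,105)))):
    M=F(m,.054);a,b=F(l[0],.09),F(l[1],.09);print(M,a,b,"line",ang(a-b),"mark",ang(M-c),np.linalg.norm(M[:2]-c[:2]))
E
```

```text
c [0.56796963 0.22061    0.05      ] [0.56765631 0.21993594 0.058     ]
[0.6109113  0.19930775 0.054     ] [0.59016457 0.24114695 0.09      ] [0.56673433 0.21918216 0.09      ] line 43.15101376767013 mark -26.38482013493923 0.04793508775309755
[0.60905632 0.19938891 0.054     ] [0.58840669 0.23886726 0.09      ] [0.56752879 0.22007417 0.09      ] line 41.991718489227246 mark -27.316156262263842 0.04624338744026945
```

Both views agree: axis at about (0.567, 0.2205), pointer yaw about 42.5°, mark yaw about -27°. That means roughly 69° clockwise. I'll move above the knob now.

```bash
python3 -m creep '[[0,0,-1.175,0.4226,0.2373,0,0.7],[0,0,-1.175,0.4226,0.2373,0,0.7],[0,0,-1.175,0.4226,0.2373,0,0.7],[0,0,-1.175,0.4226,0.2373,0,0.7],[0,0,-1.175,0.4226,0.2373,0,0.7],[0,0,-1.175,0.4226,0.2373,0,0.7],[0,0,-1.175,0.4226,0.2373,0,0.7],[0,0,-1.175,0.4226,0.2373,0.08,0.7],[0,0,-1.175,0.4226,0.2373,0.08,0.7],[0,0,-1.175,0.4226,0.2373,0.08,0.7],[0,0,-1.175,0.4226,0.2373,0.08,0.7],[0,0,-1.175,0.4226,0.2373,0.08,0.7]]'; python3 -m creep '[[0,0,0,0,0,0,0.7],[0,0,0,0,0,0,0.7],[0,0,0,0,0,0,0.7]]'
python3 - <<'E'
from h import *
o=ctrl.get_obs();print(o);print(ctrl.camera_model("wrist"))
cv2.imwrite("pics/w1.png",ctrl.snapshot("wrist"))
E
```

```text
clock: 1.15
tool_pos: [0.5638, 0.224, 0.2143]
orientation: [-180.0, -0.0, 42.6]
force: [0.5, 0.3, -0.7]
opening: 0.0616
clock: 1.4
tool_pos: [0.5633, 0.2254, 0.2148]
orientation: [180.0, 0.0, 42.5]
force: [-1.0, 1.0, -0.6]
opening: 0.0614
{'clock': 1.4, 'joint_pos': array([ 4.02368408e+01,  1.76267421e+01, -1.42665281e+01,  2.41059078e-03,
       -5.81319018e+01,  9.22268895e+01]), 'qvel': array([ 1.64935696, -0.88808497,  0.53743221,  0.06672583, -0.12098787,
        0.05841902]), 'tau': array([-1.25966694e+00, -5.04193997e+01,  2.59993887e+01,  6.12667903e+00,
        5.54409390e-02,  4.29109437e-02]), 'tool_pos': array([0.56334218, 0.22541693, 0.21478264]), 'orientation': array([1.79998933e+02, 2.52326623e-02, 4.24650032e+01]), 'force': array([-1.04109897,  1.01390058, -0.55005948]), 'moment': array([-0.02755564, -0.05344716,  0.01657589]), 'opening': 0.06142158274521776}
{'K': array([[352.91129788,   0.        , 322.66003903],
       [  0.        , 352.91129788, 201.65023858],
       [  0.        ,   0.        ,   1.        ]]), 'rvec': array([-2.64128671,  1.16463862,  0.15783655]), 'tvec': array([-0.2133361 ,  0.53345505,  0.4684007 ])}
```

View pics/w1.png

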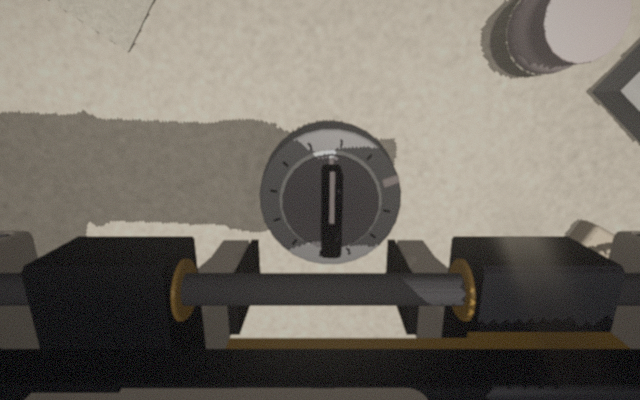

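The wrist view shows the white line from (332,172) to (332,223), the mark at (391,183), and the disc centred near (331,199). I'll compute the positions from these.

```bash
python3 - <<'E'
from h import *
w=ctrl.camera_model("wrist")
im=cv2.imread("pics/w1.png")[110:270,250:410];cv2.imwrite("pics/z1.png",cv2.resize(cv2.convertScaleAbs(im,alpha=1.5),(600,600),interpolation=cv2.INTER_CUBIC))
a,b,m,d=ray(w,(332,172),.09),ray(w,(332,223),.09),ray(w,(391,183),.054),ray(w,(331,199),.058)
e0,e1=ray(w,(332,165),.09),ray(w,(332,256),.09)
print(a,b,m,d,ang(a-b),ang(m-d),np.linalg.norm(m-d),e0,e1,(e0+e1)/2)
E
```

```text
[0.58930436 0.24279696 0.09      ] [0.5645839  0.21982179 0.09      ] [0.60826072 0.19974954 0.054     ] [0.57020046 0.22485335 0.058     ] 42.90435542026037 -33.408066758297664 0.0457688167378461 [0.59254599 0.24580973 0.09      ] [0.54747702 0.20392268 0.09      ] [0.5700115 0.2248662 0.09     ]
```

View pics/z1.png

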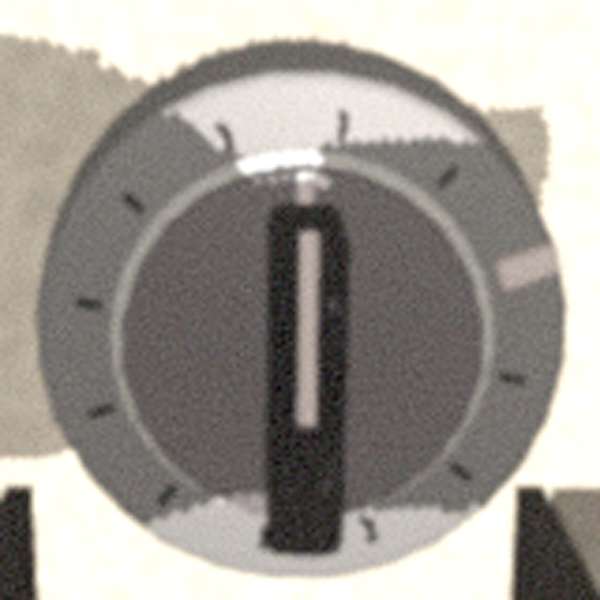

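```bash
python3 -m creep '[[0,0,0,0,0.0055,0.03,0.7],[0,0,0,0,0.0055,0.055,0.7],[0,0,0,0,0.0055,0.07,0.7],[0,0,0,0,0.0055,0.077,0.7],[0,0,0,0,0.0055,0.08,0.7],[0,0,0,0,0.0055,0.08,0.7],[0,0,0,0,0.0055,0.08,0.7],[0,0,0,0,0.0055,0.08,0.7]]'
python3 - <<'E'
from h import *
o=ctrl.get_obs();print(o)
im=ctrl.snapshot("wrist");cv2.imwrite("pics/w2.png",np.vstack([im]))
cv2.imwrite("pics/s2.png",cv2.resize(ctrl.snapshot("side")[60:200,190:390],None,fx=3.5,fy=3.5))
E
```

```text
clock: 2.12
tool_pos: [0.5674, 0.2224, 0.1364]
orientation: [180.0, -0.1, 42.6]
force: [-0.2, -0.5, 0.6]
opening: 0.0614
{'clock': 2.1167, 'joint_pos': array([ 3.97518450e+01,  2.24267353e+01, -1.88932025e+01,  1.81380268e-02,
       -4.85443604e+01,  9.27999716e+01]), 'qvel': array([-0.23150215, -0.13646252, -0.18304976, -0.11383605,  0.08004281,
        0.04069699]), 'tau': array([ 1.14177119e-01, -5.43961322e+01,  2.33186388e+01,  5.46083272e+00,
        7.27974088e-02, -1.69258237e-03]), 'tool_pos': array([0.56743742, 0.22239441, 0.13640739]), 'orientation': array([ 1.79979765e+02, -1.34872888e-01,  4.25638324e+01]), 'force': array([-0.24091149, -0.52319311,  0.56673766]), 'moment': array([-0.07629067, -0.04647218,  0.02659766]), 'opening': 0.0613964115776634}
```

View pics/w2.png

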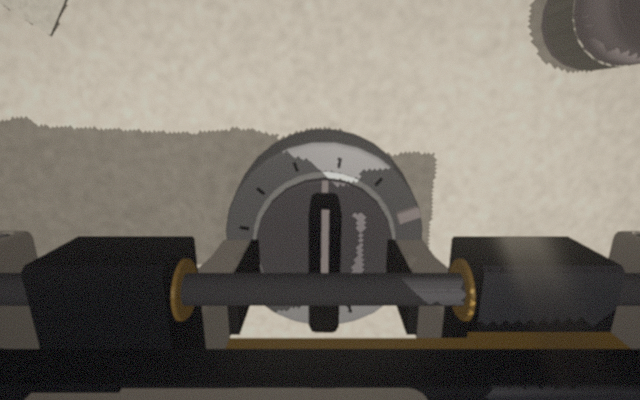

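View pics/s2.png

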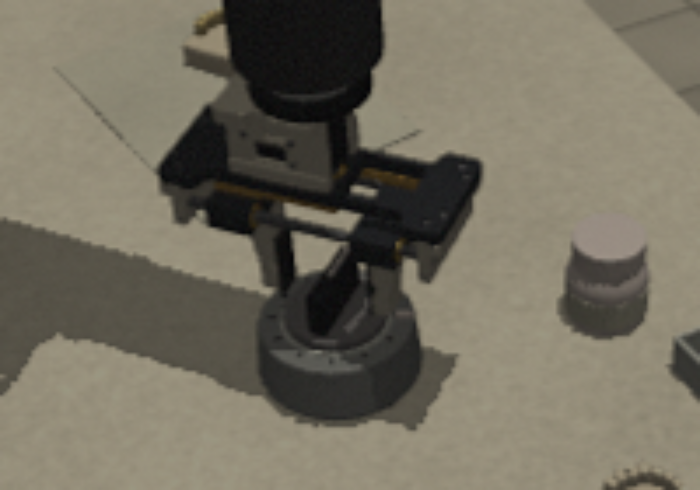

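The bar at x=325 is centred between the fingers, whose midpoint is about x=323. I'll descend to contact next.

```bash
python3 -m creep '[[0,0,0,-0.001,0.001,0.005,0.7],[0,0,0,-0.001,0.001,0.009,0.7],[0,0,0,-0.001,0.001,0.010,0.7],[0,0,0,-0.001,0.001,0.010,0.7],[0,0,0,-0.001,0.001,0.010,0.7]]'; python3 -m creep '[[0,0,0,0,0,0.001,0.7],[0,0,0,0,0,0.001,0.7],[0,0,0,0,0,0.001,0.7]]'
```

```text
clock: 2.63
tool_pos: [0.5668, 0.2201, 0.1247]
orientation: [180.0, 0.0, 42.5]
force: [-0.1, 0.2, -0.2]
opening: 0.0616
clock: 2.88
tool_pos: [0.5669, 0.2203, 0.124]
orientation: [180.0, -0.0, 42.5]
force: [1.0, -0.8, 0.3]
opening: 0.0615
```

```bash
python3 -m creep '[[0,0,0,0,0,0.001,0.7],[0,0,0,0,0,0.001,0.7],[0,0,0,0,0,0.001,0.7]]'; python3 -m creep '[[0,0,0,0,0,0,0],[0,0,0,0,0,0,0],[0,0,0,0,0,0,0],[0,0,0,0,0,0,0],[0,0,0,0,0,0,0]]'
```

```text
clock: 3.13
tool_pos: [0.5669, 0.2203, 0.1239]
orientation: [180.0, -0.0, 42.5]
force: [-3.3, -1.6, 7.5]
opening: 0.0612
clock: 3.55
tool_pos: [0.5675, 0.2207, 0.1239]
orientation: [180.0, -0.1, 42.6]
force: [-0.5, 0.1, 5.4]
opening: 0.0339
```

```bash
python3 -m creep '[[0,0,0,0,0,0,0],[0,0,0,0,0,0,0],[0,0,0,0,0,0,0],[0,0,0,0,0,0,0],[0,0,0,0,0,0,0]]'; python3 -m creep '[[0,0,0,0,0,0.0005,0],[0,0,0,0,0,0.001,0],[0,0,0,0,0,0.001,0],[0,0,0,0,0,0.001,0]]'
```

```text
clock: 3.97
tool_pos: [0.5674, 0.2209, 0.1239]
orientation: [180.0, -0.1, 42.6]
force: [-1.4, 1.0, 5.7]
opening: 0.0138
clock: 4.3
tool_pos: [0.5674, 0.2209, 0.1238]
orientation: [180.0, -0.1, 42.6]
force: [-4.0, 1.3, 12.9]
opening: 0.0139
```

Gripped (13.9 mm opening) and pressing at 13 N. I'll turn slowly; clockwise is +wz.

```bash
python3 -m creep '[[0,0,0.02,0,0,0.0003,0],[0,0,0.05,0,0,0.0003,0],[0,0,0.08,0,0,0.0003,0],[0,0,0.12,0,0,0.0003,0],[0,0,0.16,0,0,0.0003,0],[0,0,0.2,0,0,0.0003,0],[0,0,0.2,0,0,0.0003,0]]'
python3 - <<'E'
from h import *
o=ctrl.get_obs();print(o["force"],o["moment"],o["joint_pos"]);
im=ctrl.snapshot("wrist");cv2.imwrite("pics/w3.png",im)
E
```

```text
clock: 4.88
tool_pos: [0.5673, 0.2211, 0.1238]
orientation: [-180.0, -0.1, 31.0]
force: [-6.4, 1.7, 14.7]
opening: 0.0137
[-6.40447781  1.65503152 14.68618151] [ 0.50558632  2.31704718 -0.00243148] [ 3.96620496e+01  2.32228487e+01 -1.96528023e+01  1.62826296e-02
 -4.69773942e+01  8.13180718e+01]
```

View pics/w3.png

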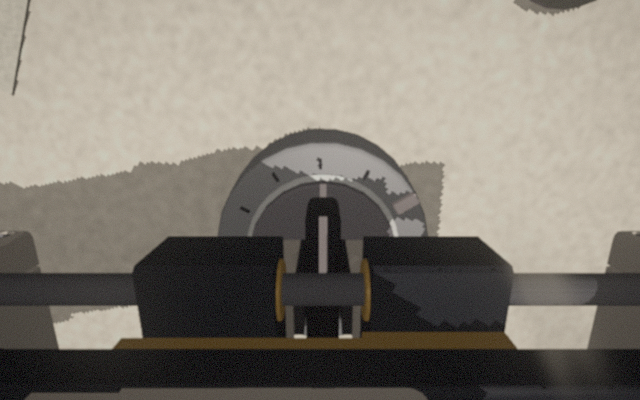

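```bash
python3 - <<'E'
from h import *
w=ctrl.camera_model("wrist")
m=ray(w,(405,202.5),.054);a=ray(w,(323,217),.09);b=ray(w,(323,270),.09);print(m,ang(m-np.array([.5675,.2208,0])),ang(a-b),a,b)
im=ctrl.snapshot("top");cv2.imwrite("pics/t3.png",cv2.resize(cv2.convertScaleAbs(im[150:240,150:240],alpha=1.5),(540,540),interpolation=cv2.INTER_CUBIC))
E
```

```text
[0.60988511 0.20129575 0.054     ] -24.710349549550283 31.05555013433557 [0.59336488 0.23727435 0.09      ] [0.57460627 0.22597827 0.09      ]
```

View pics/t3.png

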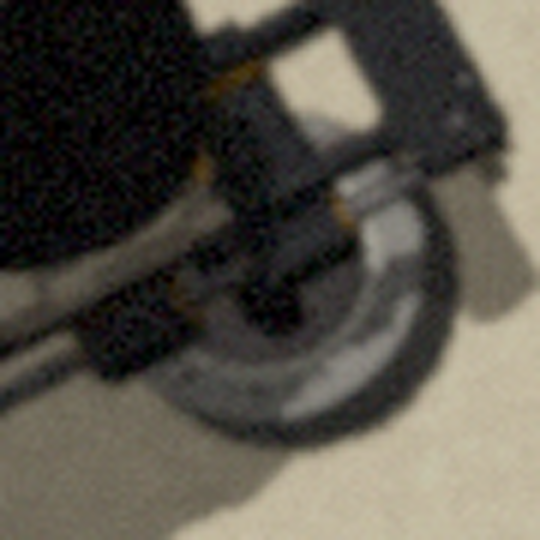

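The mark stayed put: it computes to (0.610, 0.201), within 2 mm, while the knob turned 11.5°. I'll continue.

```bash
python3 -m creep '[[0,0,0.03,-0.0004,-0.0003,0,0],[0,0,0.07,-0.0004,-0.0003,0,0],[0,0,0.11,-0.0004,-0.0003,0,0],[0,0,0.15,-0.0004,-0.0003,0,0],[0,0,0.19,-0.0004,-0.0003,0,0],[0,0,0.23,-0.0004,-0.0003,0,0],[0,0,0.27,-0.0004,-0.0003,0,0],[0,0,0.31,-0.0004,-0.0003,0,0],[0,0,0.35,-0.0004,-0.0003,0,0],[0,0,0.39,-0.0004,-0.0003,0,0],[0,0,0.42,-0.0004,-0.0003,0,0],[0,0,0.42,-0.0004,-0.0003,0,0]]'
python3 - <<'E'
from h import *
im=ctrl.snapshot("wrist");cv2.imwrite("pics/w4.png",im)
E
```

```text
clock: 5.98
tool_pos: [0.567, 0.2215, 0.1238]
orientation: [-179.9, -0.2, 7.0]
force: [-5.6, 3.0, 14.1]
opening: 0.0136
```

View pics/w4.png

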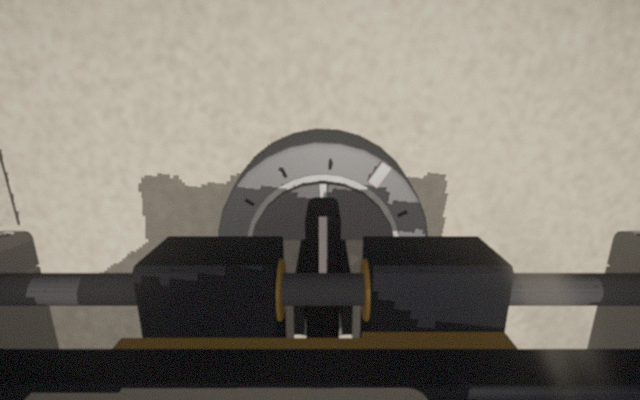

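```bash
python3 - <<'E'
from h import *
w=ctrl.camera_model("wrist")
m=ray(w,(380,173),.054);print(m,ang(m-np.array([.5675,.2208,0])))
E
python3 -m creep '[[0,0,0.03,-0.0002,0,0,0],[0,0,0.07,-0.0002,0,0,0],[0,0,0.11,-0.0002,0,0,0],[0,0,0.15,-0.0002,0,0,0],[0,0,0.19,-0.0002,0,0,0],[0,0,0.23,-0.0002,0,0,0],[0,0,0.27,-0.0002,0,0,0],[0,0,0.31,-0.0002,0,0,0],[0,0,0.35,-0.0002,0,0,0],[0,0,0.39,-0.0002,0,0,0],[0,0,0.42,-0.0002,0,0,0],[0,0,0.42,-0.0002,0,0,0]]'
```

```text
[0.61048593 0.20025904 0.054     ] -25.54094975039061
clock: 7.03
tool_pos: [0.567, 0.222, 0.1239]
orientation: [-179.8, -0.1, -17.1]
force: [-4.4, 5.4, 13.4]
opening: 0.0137
```

```bash
python3 -m creep '[[0,0,0.03,0,-0.0003,0,0],[0,0,0.07,0,-0.0003,0,0],[0,0,0.11,0,-0.0003,0,0],[0,0,0.15,0,-0.0003,0,0],[0,0,0.17,0,-0.0003,0,0],[0,0,0.17,0,-0.0003,0,0],[0,0,0.17,0,-0.0003,0,0]]'
python3 - <<'E'
from h import *
im=ctrl.snapshot("wrist");cv2.imwrite("pics/w5.png",im)
E
```

```text
clock: 7.62
tool_pos: [0.5671, 0.2222, 0.1238]
orientation: [-179.8, -0.1, -26.7]
force: [-4.8, 4.6, 13.4]
opening: 0.0139
```

View pics/w5.png

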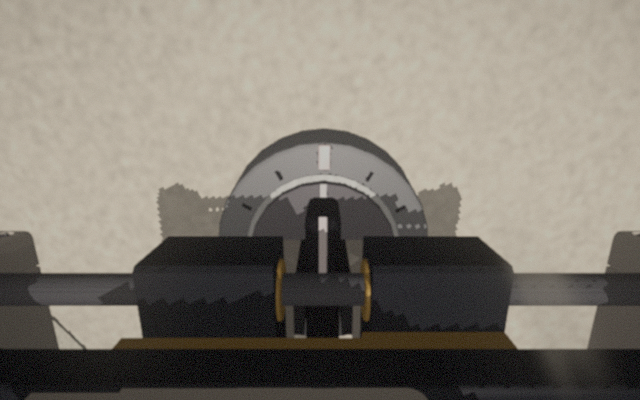

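The line at x=323 points straight at the mark at (324,158). I'll open while still pressed, then lift.

```bash
python3 -m creep '[[0,0,0,0,0,-0.0005,0.6],[0,0,0,0,0,-0.0005,0.6],[0,0,0,0,0,-0.0005,0.6],[0,0,0,0,0,-0.0005,0.6],[0,0,0,0,0,-0.0005,0.6],[0,0,0,0,0,-0.0005,0.6],[0,0,0,0,0,-0.0005,0.6],[0,0,0,0,0,-0.0005,0.6]]'; python3 -m creep '[[0,0,0,0,0,-0.01,0.6],[0,0,0,0,0,-0.03,0.6],[0,0,0,0,0,-0.06,0.6],[0,0,0,0,0,-0.09,0.6],[0,0,0,0,0,-0.12,0.6],[0,0,0,0,0,-0.12,0.6],[0,0,0,0,0,-0.12,0.6]]'
python3 - <<'E'
from h import *
cv2.imwrite("pics/w6.png",ctrl.snapshot("wrist"))
w=ctrl.camera_model("wrist")
np.savez("w6.npz",**w)
E
```

```text
clock: 8.33
tool_pos: [0.5681, 0.2221, 0.1239]
orientation: [-179.7, -0.2, -26.7]
force: [1.0, 2.0, 7.1]
opening: 0.0524
clock: 8.92
tool_pos: [0.5667, 0.2208, 0.2447]
orientation: [-179.8, -0.1, -26.8]
force: [0.2, -0.8, -0.6]
opening: 0.0525
```

View pics/w6.png

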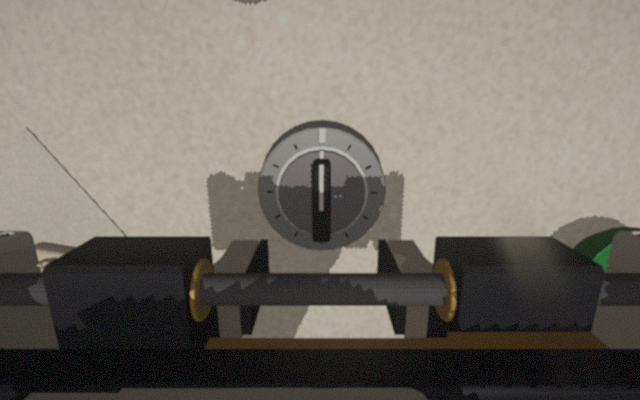

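The pointer line at x≈321 is lined up with the mark at (322,135), and the gripper is clear. I'll check the mark's position, then hand in.

```bash
python3 - <<'E'
from h import *
w=ctrl.camera_model("wrist")
m=ray(w,(322,135),.054);a,b=ray(w,(321,162),.09),ray(w,(321,210),.09)
print(m,ang(m-np.array([.5675,.2208,0])),ang(a-b),ctrl.get_obs()["force"]);ctrl.close_job()
E
```

```text
[0.60879545 0.19919668 0.054     ] -27.61588547140712 -26.932485522083276 [-0.74939102 -0.86821593 -0.05971411]
the job is handed in; nothing more can be done
```

The round timer is set: I pinched its knob, pressed down with about 14 N, and turned it about 69° clockwise. I then let go and lifted clear, and handed the job in about 9 s into the 32 s limit. No verdict was reported.

- **Pointer:** in the last picture its yaw is -26.9° and the mark's is -27.6°, so they agree to about 1°, against the 11° allowed. The knob stayed put after I let go.
- **Mark:** it computes to (0.609, 0.199), within 2 mm of the first measurements. During the turn the estimates wandered by about 2 mm, which is within the calibration.
- **Contact at the end:** the gripper is about 12 cm above its gripping position, and the tool force reads about zero.
- **Square timer:** the arm never went near it. I did not photograph it again at the end.

No check failed. The only disagreement was in the early estimates of the mark's direction, which ranged from -25° to -33° depending on the camera and method. I settled this with the direct view of the line and mark.

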